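# Level the rocking shop scale, then put the jam jar on its pan

## Task

The shop scale rocks because the screw foot at its far right corner hangs clear of the counter. Turn the black knob above that foot clockwise (seen from above) until all four feet really carry weight and a light push on any corner no longer rocks the scale, but stop before the screw lifts another foot; then let go and stand the jam jar upright on the middle of the pan. Press gently (about 20 N at the most), do not shove the scale along, and leave the other things on the counter alone.

Things in the scene. Friction and masses are not known exactly. Their poses are not given: they have to be found in the camera images.
- scale: low white bench scale, housing 176 x 206 mm, 15 to 45 mm above the counter, about 1.9 kg (up to 15 % more or less), loose on four feet. Origin at counter height under the housing's centre; x points away from its black readout strip, y to its left, z up; at yaw 0 the readout faces the robot. Resting on its fixed feet, it tips when the knob is pushed down with about 2 N.
- knob_grip (a point): centre of the black round knob of the levelling screw (38 mm diameter, 24 mm high, 70 to 94 mm above the counter), fixed to the scale at x +100, y -114 mm, far right. Turned clockwise seen from above it drives the foot below it down by 12 mm per full turn (1.91 mm per rad), itself staying at its height. Friction 0.06 N m; stays where it is left; stops. Nothing within 60 mm is higher than 55 mm.
- pan_mid (a point): middle of the upper face of the steel pan (132 mm along the scale's x, 150 mm along y, flat, 55 mm above the counter), fixed to the scale.
- jam_mid (a point): centre, half-way up (42.5 mm above its underside), of a glass jam jar with a yellow lid, 62 mm diameter, 85 mm high, 0.35 kg; it stands upright on the counter beside the scale.
- foot_left_far: fixed hard rubber foot of the scale, 24 mm diameter, domed below, far left (x +70, y +85 mm from the scale's origin); origin at its underside.
- foot_left_near: fixed hard rubber foot, near left (x -70, y +85 mm); origin at its underside. The scale's weight leans towards this corner.
- foot_right_near: fixed hard rubber foot, near right (x -70, y -85 mm); origin at its underside.
- foot_right_far: guide sleeve of the screw foot, under the knob (x +100, y -114 mm); its origin is fixed to the scale and does not show how far the foot is out. The foot starts an untold 1 to 5 mm clear of the counter and can be driven until 4 mm too long, lifting other feet. It is soft domed rubber, 18 mm wide, and yields 0.2 mm per N: 0.6 mm past first touch it carries about 3 N.
- pad: order pad, 120 x 90 x 16 mm, near the robot; bystander. Origin under its centre.
- pen: marker pen, 135 mm long, 17 mm thick, near the robot; bystander. Origin under its centre.
- reader: card reader, 68 x 68 x 14 mm, near the robot; bystander. Origin under its centre.
Mind the look-alikes: they are no part of the job. What is shaped like the part that bears jam_mid but red is not meant.

How it is judged:
On the way, in this order (a step that is already met when the one before it is completed fails the run):
1. the scale, let go of and without the jar on it, stands with at least 0.6 N on each of its four feet (contact force between each of foot_left_far, foot_left_near, foot_right_near, foot_right_far and anything else above 0.6 N and contact force between scale and the fingers below 0.05 N and contact force between scale and the arm below 0.05 N and horizontal distance between jam_mid and pan_mid above 0.1 m), for 0.3 s.
2. the jam jar stands on the pan (horizontal distance between jam_mid and pan_mid below 0.03 m and z of jam_mid in the frame of pan_mid below 0.046 m), for 0.2 s.
At the end, for the whole second after the job is handed in: All four feet of the scale carry at least 0.6 N each, the scale is at rest and level within 0.04 rad, and the jam jar stands upright (within 0.08 rad) on the pan, its axis within 30 mm of the pan's middle (all of step 2 and contact force between each of foot_left_far, foot_left_near, foot_right_near, foot_right_far and anything else above 0.6 N and z of jam_mid in the frame of pan_mid above 0.038 m and angle between jam_mid's own z axis and vertical below 0.08 rad and angle between scale's own z axis and vertical below 0.04 rad and linear speed of scale below 0.01 m/s); the robot touches nothing.
It fails at once if a foot of the scale was loaded with more than 30 N (the scale was pressed too hard) (contact force between any of foot_left_far, foot_left_near, foot_right_near, foot_right_far and anything else above 30 N).
It fails at once if the scale was shoved more than 40 mm along the counter (distance of scale from where it was at the start of the episode above 0.04 m).
It fails at once if the scale was tipped by more than 0.1 rad (angle between scale's own z axis and vertical above 0.1 rad).
It fails at once if a bystander was moved more than 20 mm (distance of any of pad, pen, reader from where it was at the start of the episode above 0.02 m).
It also fails if it takes over 72 s, if anything falls off the work surface, if the arm or the gripper's body presses on something with over 40 N, if the wrist force passes 120 N, or if a joint passes its speed limit or range.

## Robot

A 6-joint arm with a two-finger parallel gripper is mounted at the origin on the work surface; the furniture and walls round the work are solid. World frame = base frame: x ahead of the robot, y to its left, z up, the work surface at z = 0. Lengths are in m, angles in rad, forces in N, time in s.
With the tool pointing down it reaches from about 0.3 to 0.775 m from the base axis. Payload 14.6 kg.
Tool frame: the origin (TCP) lies midway between the tips of the shut fingers; the grasp point (between the pads) lies 19 mm behind it (ctrl.tcp_to_grasp is the distance from the TCP to the grasp point, in m); x points along the fingers, y is the direction in which the jaws open and shut, and the axes are right-handed (so a half turn about x gives the same grasp; the last joint's range is limited). The gripper opens to 94 mm and grips with 3 to 60 N. Pads are 16 mm wide; open, the fingers measure 119 mm over their backs; the gripper's body (75 mm by 177 mm) begins 78 mm behind the grasp point.
Start: joints at [1.148, 0.3, 1.521, -0, 1.321, -0.067], TCP at [0.192, 0.516, 0.205] pointing down, gripper open.
Joint ranges: [-3.03, 3.03], [-0.79, 2.21], [0.23, 2.52], [-1.04, 4.18], [0, 3.07], [-2.55, 2.55]. Speed limits (rad/s): [2.22, 2.22, 2.57, 3.14, 3.14, 3.14].

## Interface

Orientations are given as [roll, pitch, yaw] about the fixed x, y, z axes, in that order (R = Rz(yaw) Ry(pitch) Rx(roll)).
In Python, from station import ctrl gives the robot as it stands.
- The arm moves only by the tool jog_arm, never from a script. Its argument "rows" is one flat list of numbers, 7 for each row, row after row: the shift along the world's x, y, z in m, then the turn, a rotation vector about the world's x, y, z in degrees, then the closure, from 0 (fully open) to 1 (shut). A call has 1 to 8 rows; each row shifts and turns the commanded pose from where the row before left it; what a row does not reach is not made up. A row lasts 1/12 s, in which the tool goes at most 41.7 mm and 7.16 degrees, less where a joint would pass 70% of its speed; a pose out of reach is approached as far as the arm can. A call with a gripper value outside its range is refused whole. The fingers move at their own pace and stop on an object; "squeeze" is the grip in N (left out, the last holds). Time passes only in rows, so rows that do not move let the fingers close. It gives the time, the measured TCP pose, the force and the opening at its end, in the units of the state.
- ctrl.get_obs(): the state, without advancing time (a new reading comes with each control period).
- ctrl.camera(name): name is "scene" or "top"; returns (picture, depth): 480x640x3 uint8, red, green, blue; 480x640 float32, m along the optical axis (not along the pixel's ray), 0 where there is no reading.
- ctrl.camera_model(name): a dict with "K" (3x3 intrinsics, pixels), "dist" ([k1, k2, p1, p2, k3] as OpenCV has them; the pictures are not rectified), "extrinsics" (4x4, takes a point from camera to world coordinates). Camera axes: x right, y down, z forward; pixel columns grow to the right and rows downward; lengths in m; the calibration is good to about 2 mm. A picture is of the moment at which its call begins. camera_model takes no time and is no camera call.
- ctrl.hand_in(): hands the job in, once; it reports no verdict.
The state is a dict: "time_s": time; "qpos": joint angles; "joint_vel": joint speeds; "tau": joint torques, N m; "ee_pos": TCP position; "eef_rot": TCP orientation; "force": force on the tool from outside, world axes, zero at the start; "moment": the same for the moment, N m; "grip_width": finger opening in m.
Only numpy, scipy, OpenCV 4.12 (cv2) and the standard library are available. Lean on these libraries where they do the work, as an engineer would, in place of code of your own. Each camera call takes 0.05 s, during which the arm holds its last target.

## Working session

There is one attempt and no reset: what is moved stays moved. The work goes in short steps, Python scripts to look and compute and a tool call to move; the robot and the scene stay as the last step left them, time stands still between calls to the robot, and variables do not carry over. Pictures are saved under pics/ and viewed, and the job is handed in when it is done.

Besides the shell and the picture viewer there is one more tool, called after ">>>" as a command line: name --argument value ..., lists and objects as JSON in quotes. jog_arm: Moves the arm, as the interface text tells. Its arguments: {"type":"object","properties":{"rows":{"type":"array"},"squeeze":{"type":"number"}},"required":["rows"]}

```bash
ls; mkdir -p pics
python3 - <<'E'
from station import ctrl
import cv2
o=ctrl.get_obs(); print(o)
for n in("scene","top"):
    p,d=ctrl.camera(n); cv2.imwrite(f"pics/{n}0.png",p[:,:,::-1]); import numpy as np; np.save(f"pics/{n}0d.npy",d)
    print(n,ctrl.camera_model(n))
print(ctrl.tcp_to_grasp)
E
```

```text
pics
{'time_s': 0.0, 'qpos': array([ 1.14841031e+00,  3.00462327e-01,  1.52157776e+00, -9.04323414e-06,
        1.32072851e+00, -6.65773499e-02]), 'joint_vel': array([-0.00010991,  0.00079155,  0.00046642, -0.00040919,  0.00092886,
       -0.00134025]), 'tau': array([ 2.54308634e-04, -5.31803405e+01, -3.52740884e+01,  7.08354078e-02,
        2.43672665e-02, -8.86278963e-05]), 'ee_pos': array([0.19147425, 0.51530694, 0.20489256]), 'eef_rot': array([-1.62992505,  1.56962035, -1.98573147]), 'force': array([0.65154574, 0.48026572, 0.49153844]), 'moment': array([-0.02668297, -0.01294381, -0.00889751]), 'grip_width': 0.09425613110076443}
scene {'K': array([[459.37512945,   0.        , 324.44641955],
       [  0.        , 459.37512945, 251.98050066],
       [  0.        ,   0.        ,   1.        ]]), 'dist': array([-0.00244091,  0.        ,  0.        ,  0.        ,  0.        ]), 'extrinsics': array([[ 0.80742318, -0.24588258,  0.53629242, -0.09414821],
       [-0.58949528, -0.37279971,  0.71660009, -0.68946173],
       [ 0.02373019, -0.89474138, -0.44595375,  0.49957005],
       [ 0.        ,  0.        ,  0.        ,  1.        ]])}
top {'K': array([[499.55762992,   0.        , 318.24246499],
       [  0.        , 499.55762992, 235.11829592],
       [  0.        ,   0.        ,   1.        ]]), 'dist': array([-0.0716392,  0.       ,  0.       ,  0.       ,  0.       ]), 'extrinsics': array([[-0.01753459, -0.99114775,  0.13160045,  0.30169933],
       [-0.99952048,  0.01401669, -0.02761063,  0.02367685],
       [ 0.02552161, -0.13202148, -0.99091825,  1.05005483],
       [ 0.        ,  0.        ,  0.        ,  1.        ]])}
0.0188
```

View pics/scene0.png

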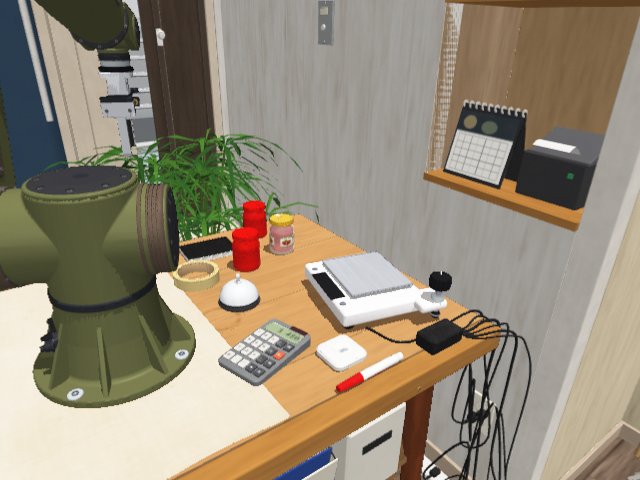

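View pics/top0.png

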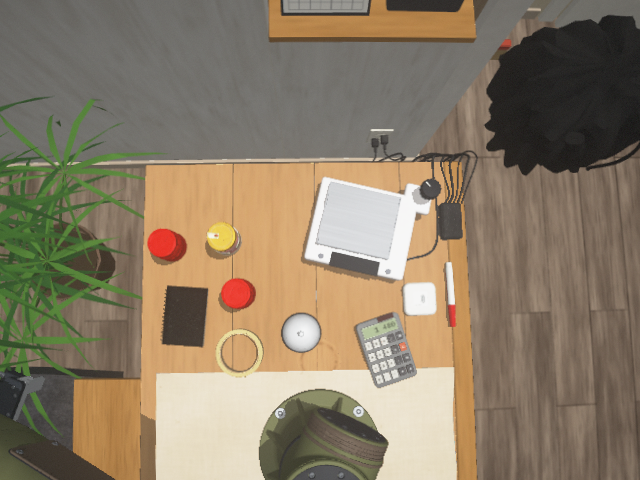

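The top view shows the knob at (430,188), the pan around (360,220) and the yellow-lidded jar at (222,237). The look-alikes are the two red jars at (166,245) and (237,294). By the description I pick the yellow-lidded one. Next I check it in close crops.

```bash
cat > h.py <<'E'
import numpy as np,cv2
from station import ctrl
def ray(n,u,v):
    m=ctrl.camera_model(n);x,y=cv2.undistortPoints(np.array([[[u,v]]],float),m["K"],m["dist"])[0,0]
    E=m["extrinsics"];return E[:3,3],E[:3,:3]@np.array([x,y,1.])
def atz(n,u,v,z):
    o,d=ray(n,u,v);return (o+d*(z-o[2])/d[2])
def proj(n,P):
    m=ctrl.camera_model(n);E=np.linalg.inv(m["extrinsics"])
    return cv2.projectPoints(np.array(P,float).reshape(-1,1,3),cv2.Rodrigues(E[:3,:3])[0],E[:3,3],m["K"],m["dist"])[0].reshape(-1,2)
def crop(img,x0,y0,w,h,s,name):
    c=cv2.resize(img[y0:y0+h,x0:x0+w],None,fx=s,fy=s,interpolation=cv2.INTER_CUBIC);cv2.imwrite(name,c)
E
python3 - <<'E'
from h import *
i=cv2.imread("pics/top0.png")
crop(i,290,160,180,135,4,"pics/c1.png")
a=cv2.resize(i[205:275,190:260],None,fx=5,fy=5,interpolation=2)
j=cv2.imread("pics/scene0.png")
b=cv2.resize(j[205:275,240:310],None,fx=5,fy=5,interpolation=2)
cv2.imwrite("pics/c2.png",np.hstack([a,b]))
E
```

```text
(no output)
```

View pics/c1.png

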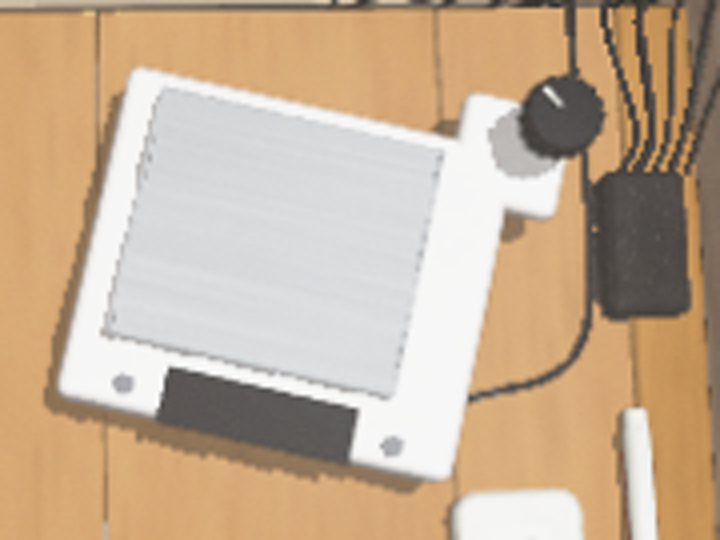

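View pics/c2.png

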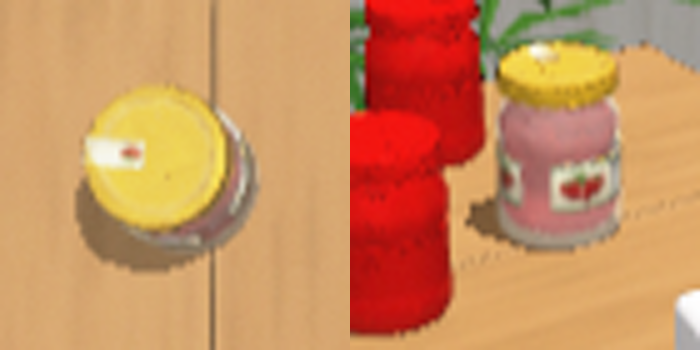

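The crops confirm the choice: the jam jar has a yellow lid, with its centre at about (221,236). The black knob carries a white pointer mark, centre about (430.7,188.6).

Run:
```python
from h import *
f=lambda x,y:(290+x/4-.4,160+y/4-.4)
k=atz("top",*f(563,114),.094);print("knob",k)
pc=np.array([atz("top",*f(*p),.055) for p in((163,88),(443,150),(395,397),(103,333))]);print(pc,pc.mean(0))
c=pc.mean(0)
xa=(pc[0]+pc[1]-pc[2]-pc[3])[:2];ya=(pc[0]+pc[3]-pc[1]-pc[2])[:2]
print("sizes",np.linalg.norm(xa)/2,np.linalg.norm(ya)/2,"yaw",np.arctan2(xa[1],xa[0]),np.arctan2(-ya[0],ya[1]))
yaw=np.arctan2(xa[1],xa[0])
R=np.array([[np.cos(yaw),-np.sin(yaw)],[np.sin(yaw),np.cos(yaw)]])
print("knob in scale rel pan",R.T@(k[:2]-c[:2]))
print("jar",atz("top",221-.4,236.4-.4,.085))
# depth checks
d=np.load("pics/top0d.npy")
for u,v in((430,188),(360,220),(221,236),(237,294),(450,220),(437,196)):
    m=ctrl.camera_model("top");o,r=ray("top",u,v);print(u,v,o+r*d[v,u])
mk=atz("top",*f(552,95),.094);print("mark ang",np.degrees(np.arctan2(*(mk-k)[1::-1])))
# scene projection check
print(proj("scene",[k]),proj("scene",[c]))
```

```text
knob [ 0.51925078 -0.22618193  0.094     ]
[[ 0.54374977 -0.03071637  0.055     ]
 [ 0.50987173 -0.17331873  0.055     ]
 [ 0.38379478 -0.14400348  0.055     ]
 [ 0.41828886  0.00202822  0.055     ]] [ 0.46392629 -0.08650259  0.055     ]
sizes 0.12954026197995627 0.14831079921759305 yaw -0.2418908017839277 -0.2325943609361028
knob in scale rel pan [ 0.08717244 -0.12236046]
jar [0.43082133 0.18673957 0.085     ]
430 188 [ 0.51925235 -0.22525482  0.09490642]
360 220 [ 0.4638427  -0.08934654  0.05298886]
221 236 [0.43130778 0.18658644 0.0812817 ]
237 294 [0.31824674 0.15481898 0.0830839 ]
450 220 [ 0.46568939 -0.28218204  0.02693992]
437 196 [ 0.50464348 -0.24055875  0.08716803]
mark ang 27.503635359210197
[[440.41410886 273.44783801]] [[366.25583026 269.65648548]]
```

Run:
```python
from h import *
from scipy.spatial.transform import Rotation as R
o=ctrl.get_obs();M=R.from_euler('xyz',o['eef_rot']).as_matrix();print(M.round(3))
d=np.load("pics/top0d.npy")
for u,v in((430,158),(430,100),(430,60),(372,30),(372,20),(440,30),(330,100)):
    oo,r=ray("top",u,v);print(u,v,(oo+r*d[v,u]).round(3))
```

```text
[[-0.     0.348  0.937]
 [-0.001  0.937 -0.348]
 [-1.    -0.001 -0.   ]]
430 158 [ 0.82  -0.446 -0.728]
430 100 [ 0.809 -0.304 -0.16 ]
430 60 [ 0.81  -0.251  0.056]
372 30 [ 0.818 -0.112  0.162]
372 20 [ 0.838 -0.112  0.163]
440 30 [ 0.819 -0.245  0.162]
330 100 [ 0.809 -0.046 -0.159]
```

>>> jog_arm --rows '[0.0137,-0.031,0,0,0,0,1,0.0137,-0.031,0,0,0,0,1,0.0137,-0.031,0,0,0,0,1,0.0137,-0.031,0,0,0,0,1,0.0137,-0.031,0,0,0,0,1,0.0137,-0.031,0,0,0,0,1,0.0137,-0.031,0,0,0,0,1,0.0137,-0.031,0,0,0,0,1]' --squeeze 10

```text
time_s: 0.77
ee_pos: [0.3013, 0.266, 0.2053]
eef_rot: [-1.917, 1.571, -2.272]
force: [0.7, 0.1, 0.8]
grip_width: 0.0443
```

>>> jog_arm --rows '[0.0137,-0.031,0,0,0,0,1,0.0137,-0.031,0,0,0,0,1,0.0137,-0.031,0,0,0,0,1,0.0137,-0.031,0,0,0,0,1,0.0137,-0.031,0,0,0,0,1,0.0137,-0.031,0,0,0,0,1,0.0137,-0.031,0,0,0,0,1,0.0137,-0.031,0,0,0,0,1]'

```text
time_s: 1.43
ee_pos: [0.411, 0.0178, 0.2054]
eef_rot: [2.228, 1.571, 1.872]
force: [0.7, -0.2, -0.3]
grip_width: 0.0008
```

>>> jog_arm --rows '[0.0137,-0.031,0,0,0,0,1,0.0137,-0.031,0,0,0,0,1,0.0137,-0.031,0,0,0,0,1,0.0137,-0.031,0,0,0,0,1,0.0137,-0.031,-0.02,0,0,0,1,0.0137,-0.031,-0.02,0,0,0,1,0.0137,-0.031,-0.02,0,0,0,1,0.0137,-0.031,-0.02,0,0,0,1]'

```text
time_s: 2.1
ee_pos: [0.5206, -0.2301, 0.1241]
eef_rot: [2.966, 1.57, 2.61]
force: [1.1, 0.1, 0.2]
grip_width: 0.0006
```

>>> jog_arm --rows '[-0.001,0.004,-0.02,0,0,0,1,0,0,-0.005,0,0,0,1,0,0,0,0,0,0,1,0,0,0,0,0,0,1]'

```text
time_s: 2.43
ee_pos: [0.5195, -0.224, 0.1013]
eef_rot: [-0.054, 1.57, -0.409]
force: [0.4, -0.5, 0.9]
grip_width: 0.0003
```

Run:
```python
from h import *
o=ctrl.get_obs();print(o)
p,d=ctrl.camera("scene");i=p[:,:,::-1];crop(i,380,200,120,120,5,"pics/s1.png")
p,d=ctrl.camera("top");o2=ctrl.get_obs();print(o2['force'],o2['ee_pos'])
```

```text
{'time_s': 2.4333, 'qpos': array([-4.71792070e-01,  4.39061757e-01,  1.58626529e+00,  2.83092051e-05,
        1.11586336e+00, -1.68751373e+00]), 'joint_vel': array([ 0.00423034, -0.02195118, -0.01432776, -0.00024338, -0.00132448,
       -0.00017436]), 'tau': array([-5.61275762e-01, -5.50365543e+01, -3.06824005e+01, -3.01405031e-02,
       -1.90886128e-02,  3.77052536e-03]), 'ee_pos': array([ 0.51950374, -0.22396601,  0.101312  ]), 'eef_rot': array([-0.05356992,  1.57039327, -0.40865702]), 'force': array([ 0.3665308 , -0.47070684,  0.90040581]), 'moment': array([-0.03500135,  0.01177533, -0.05084028]), 'grip_width': 0.00026490995412460595}
[ 0.21217434 -1.01882177  1.29198057] [ 0.51993653 -0.22409109  0.10210344]
```

View pics/s1.png

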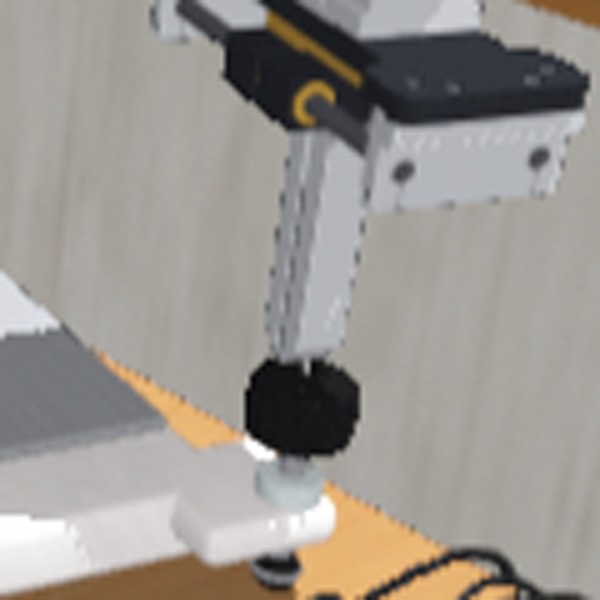

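The fingertips sit centred above the knob, at crop (300,355), and the screw foot is visible below the arm at (275,570). Next I press down in small steps to feel the gap.

>>> jog_arm --rows '[0,0,-0.004,0,0,0,1,0,0,0,0,0,0,1,0,0,0,0,0,0,1,0,0,0,0,0,0,1]'

```text
time_s: 2.87
ee_pos: [0.5195, -0.2244, 0.0968]
eef_rot: [-0.128, 1.57, -0.483]
force: [1.0, -0.7, -0.5]
grip_width: 0.0003
```

>>> jog_arm --rows '[0,0,-0.001,0,0,0,1,0,0,0,0,0,0,1,0,0,0,0,0,0,1]'

```text
time_s: 3.12
ee_pos: [0.5193, -0.2244, 0.0954]
eef_rot: [3.102, 1.571, 2.746]
force: [-0.1, 0.1, 0.4]
grip_width: 0.0002
```

>>> jog_arm --rows '[0,0,-0.001,0,0,0,1,0,0,0,0,0,0,1,0,0,0,0,0,0,1]'

```text
time_s: 3.37
ee_pos: [0.5194, -0.2245, 0.0944]
eef_rot: [3.14, 1.571, 2.784]
force: [-0.2, -0.2, 0.1]
grip_width: 0.0007
```

>>> jog_arm --rows '[0,0,-0.001,0,0,0,1,0,0,0,0,0,0,1,0,0,0,0,0,0,1]'

```text
time_s: 3.62
ee_pos: [0.5195, -0.2245, 0.0935]
eef_rot: [-0.039, 1.571, -0.395]
force: [0.2, 0.3, 1.1]
grip_width: 0.0003
```

>>> jog_arm --rows '[0,0,-0.001,0,0,0,1,0,0,0,0,0,0,1,0,0,0,0,0,0,1]'

```text
time_s: 3.87
ee_pos: [0.5196, -0.2247, 0.0927]
eef_rot: [-0.257, 1.57, -0.613]
force: [1.0, -1.9, 3.3]
grip_width: 0.0005
```

>>> jog_arm --rows '[0,0,-0.001,0,0,0,1,0,0,0,0,0,0,1,0,0,0,0,0,0,1]'

```text
time_s: 4.12
ee_pos: [0.5198, -0.2248, 0.0919]
eef_rot: [-0.273, 1.569, -0.629]
force: [0.8, -2.7, 5.7]
grip_width: 0.0004
```

>>> jog_arm --rows '[0,0,-0.001,0,0,0,1,0,0,0,0,0,0,1,0,0,0,0,0,0,1]'

```text
time_s: 4.37
ee_pos: [0.52, -0.2251, 0.0913]
eef_rot: [-0.284, 1.568, -0.64]
force: [1.3, -3.4, 8.1]
grip_width: 0.0004
```

```bash
cat >> h.py <<'E'
def avg(n=4):
    F=[];Z=[]
    for _ in range(n):
        p,d=ctrl.camera("scene");o=ctrl.get_obs();F.append(o['force']);Z.append(o['ee_pos'])
    print("F",np.mean(F,0).round(2),"sd",np.std(F,0).round(2),"pos",np.mean(Z,0).round(5),"sdz",np.std(Z,0)[2].round(5),"t",o['time_s'])
    return p[:,:,::-1]
E
python3 - <<'E'
from h import *
i=avg();crop(i,380,240,100,100,6,"pics/s2.png")
E
```

```text
F [ 1.62 -3.55  8.05] sd [0.25 0.12 0.81] pos [ 0.52    -0.22506  0.09132] sdz 2e-05 t 4.5667
```

View pics/s2.png

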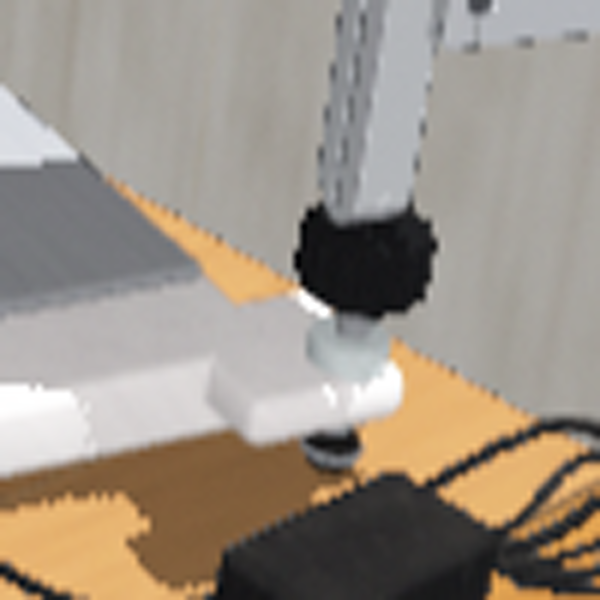

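>>> jog_arm --rows '[0,0,0.001,0,0,0,1,0,0,0,0,0,0,1]'

```text
time_s: 4.73
ee_pos: [0.5197, -0.2248, 0.092]
eef_rot: [-0.249, 1.569, -0.605]
force: [1.9, -3.1, 5.0]
grip_width: 0.0004
```

```bash
python3 -c "
from h import *
avg()"
```

```text
F [ 1.9  -3.06  6.06] sd [0.28 0.26 0.32] pos [ 0.51977 -0.22482  0.09195] sdz 1e-05 t 4.9333
```

>>> jog_arm --rows '[0,0,0.001,0,0,0,1,0,0,0,0,0,0,1]'

```text
time_s: 5.1
ee_pos: [0.5195, -0.2245, 0.0927]
eef_rot: [-0.038, 1.57, -0.394]
force: [1.1, -1.9, 3.7]
grip_width: 0.0004
```

```bash
python3 -c "
from h import *
avg()"
```

```text
F [ 1.55 -2.08  3.41] sd [0.24 0.39 0.39] pos [ 0.51948 -0.22451  0.09251] sdz 6e-05 t 5.3
```

>>> jog_arm --rows '[0,0,0.0005,0,0,0,1,0,0,0,0,0,0,1]'

```text
time_s: 5.47
ee_pos: [0.5193, -0.2243, 0.0929]
eef_rot: [2.74, 1.57, 2.385]
force: [2.1, -0.5, 2.9]
grip_width: 0.0004
```

```bash
python3 -c "
from h import *
avg()"
```

```text
F [ 0.95 -0.73  2.36] sd [0.72 0.31 0.34] pos [ 0.51931 -0.22435  0.09285] sdz 1e-05 t 5.6667
```

>>> jog_arm --rows '[0,0,0.0005,0,0,0,1,0,0,0,0,0,0,1]'

```text
time_s: 5.83
ee_pos: [0.5192, -0.2242, 0.0933]
eef_rot: [2.788, 1.57, 2.432]
force: [0.2, 0.6, 1.8]
grip_width: 0.0005
```

```bash
python3 -c "
from h import *
avg()"
```

```text
F [-0.18  0.26  1.12] sd [0.3  0.24 0.61] pos [ 0.51921 -0.22426  0.09325] sdz 1e-05 t 6.0333
```

>>> jog_arm --rows '[0,0,0.0005,0,0,0,1,0,0,0,0,0,0,1]'

```text
time_s: 6.2
ee_pos: [0.5192, -0.2245, 0.0938]
eef_rot: [-2.893, 1.57, 3.034]
force: [0.7, 0.1, 0.2]
grip_width: 0.0006
```

```bash
python3 -c "
from h import *
avg()"
```

```text
F [-0.39  0.05  0.15] sd [0.62 0.29 0.51] pos [ 0.51929 -0.22447  0.09383] sdz 1e-05 t 6.4
```

>>> jog_arm --rows '[0,0,0.003,0,0,0,1,0,0,0,0,0,0,1]'

```text
time_s: 6.57
ee_pos: [0.5195, -0.2246, 0.0975]
eef_rot: [-0.162, 1.57, -0.518]
force: [0.2, -0.8, -0.2]
grip_width: 0.0004
```

```bash
python3 -c "
from h import *
avg()"
```

```text
F [-0.2   0.01  0.29] sd [0.47 0.3  0.38] pos [ 0.51944 -0.22448  0.09712] sdz 0.00013 t 6.7667
```

```bash
python3 -c "
from h import *
p,d=ctrl.camera('scene');np.save('pics/A.npy',p);p,d=ctrl.camera('top');np.save('pics/At.npy',p)"
```

>>> jog_arm --rows '[0,0,-0.0035,0,0,0,1,0.0005,-0.0005,-0.001,0,0,0,1,0.0005,-0.0005,-0.001,0,0,0,1,0,0,-0.001,0,0,0,1,0,0,0,0,0,0,1,0,0,0,0,0,0,1]'

```text
time_s: 7.37
ee_pos: [0.5205, -0.2256, 0.0909]
eef_rot: [-0.413, 1.57, -0.768]
force: [-3.0, 0.1, 5.9]
grip_width: 0.0008
```

```bash
python3 -c "
from h import *
i=avg()
np.save('pics/B.npy',i[:,:,::-1])
A=np.load('pics/A.npy');B=np.load('pics/B.npy')
g=lambda x:cv2.cvtColor(np.ascontiguousarray(x),cv2.COLOR_RGB2GRAY).astype(np.float32)
a,b=g(A),g(B)
def lk(roi,nm):
    x0,y0,x1,y1=roi
    m=np.zeros(a.shape,np.uint8);m[y0:y1,x0:x1]=255
    p=cv2.goodFeaturesToTrack(a.astype(np.uint8),20,0.02,3,mask=m)
    q,s,e=cv2.calcOpticalFlowPyrLK(a.astype(np.uint8),b.astype(np.uint8),p,None,winSize=(11,11),maxLevel=1)
    print(nm,np.c_[p[:,0],(q-p)[:,0],e[:,0]].round(2)[:8].tolist())
lk((425,272,455,300),'knob');lk((410,285,450,320),'arm');lk((305,255,350,325),'readout side');lk((330,320,420,345),'base/table')
"
```

```text
F [-2.29  0.11  6.73] sd [0.56 0.66 0.37] pos [ 0.52049 -0.22561  0.09087] sdz 1e-05 t 7.5667
knob [[434.0, 291.0, 0.3700000047683716, 1.2100000381469727, 8.319999694824219], [433.0, 272.0, -0.15000000596046448, 2.319999933242798, 10.380000114440918], [429.0, 285.0, 0.4300000071525574, 1.2300000190734863, 11.039999961853027], [428.0, 289.0, 0.5899999737739563, 1.2799999713897705, 9.180000305175781], [448.0, 289.0, 0.800000011920929, 1.6100000143051147, 5.559999942779541], [441.0, 274.0, 0.9700000286102295, 2.7699999809265137, 5.239999771118164], [451.0, 277.0, 0.6600000262260437, 1.9500000476837158, 6.28000020980835], [430.0, 275.0, 0.27000001072883606, 1.899999976158142, 8.270000457763672]]
arm [[438.0, 311.0, 0.12999999523162842, 1.100000023841858, 5.400000095367432], [434.0, 291.0, 0.3700000047683716, 1.2100000381469727, 8.319999694824219], [437.0, 316.0, -0.07999999821186066, 0.7099999785423279, 17.540000915527344], [439.0, 319.0, -0.05999999865889549, 0.3100000023841858, 14.170000076293945], [432.0, 312.0, -0.03999999910593033, 1.1799999475479126, 6.010000228881836], [429.0, 285
[... 718 characters left out ...]
0004196167], [331.0, 299.0, 0.3799999952316284, -0.3199999928474426, 3.9100000858306885]]
base/table [[414.0, 342.0, -0.009999999776482582, 0.05999999865889549, 4.820000171661377], [415.0, 337.0, -0.12999999523162842, 0.12999999523162842, 5.510000228881836], [400.0, 330.0, 1.7699999809265137, 0.4399999976158142, 4.949999809265137], [372.0, 327.0, 0.10000000149011612, 0.05999999865889549, 2.609999895095825], [344.0, 325.0, 0.2199999988079071, 0.07000000029802322, 2.75], [364.0, 328.0, 0.11999999731779099, 0.1599999964237213, 3.859999895095825], [402.0, 327.0, 1.6799999475479126, 0.49000000953674316, 5.510000228881836], [400.0, 322.0, 1.6299999952316284, 0.3199999928474426, 4.389999866485596]]
```

```bash
cat > tip.py <<'E'
from h import *
from scipy.optimize import least_squares
yaw=-.238;Rz=np.array([[np.cos(yaw),-np.sin(yaw),0],[np.sin(yaw),np.cos(yaw),0],[0,0,1]])
# origin from knob
K=np.array([.519,-.2258,0]);O=K-Rz@np.array([.1,-.114,0])
ax=Rz@np.array([70,85,0])/np.hypot(70,85); P0=O
def tip(A,B,verb=True):
    D=np.load("pics/scene0d.npy")
    g=lambda x:cv2.cvtColor(np.ascontiguousarray(x),cv2.COLOR_RGB2GRAY)
    a,b=g(A),g(B)
    m=np.zeros(a.shape,np.uint8);m[252:325,303:450]=255
    p=cv2.goodFeaturesToTrack(a,120,0.01,3,mask=m)
    q,s,e=cv2.calcOpticalFlowPyrLK(a,b,p,None,winSize=(11,11),maxLevel=1)
    p=p[:,0];q=q[:,0];X=[];ok=[]
    for u,v in p:
        o,r=ray("scene",u,v);w=o+r*D[int(v),int(u)];X.append(w)
        l=Rz.T@(w-O);ok.append(.02<w[2]<.1 and ((abs(l[0])<.095 and abs(l[1])<.11) or (l[0]>.06 and -.14<l[1]<-.09)))
    X=np.array(X);ok=np.array(ok)&(s[:,0]==1)&(e[:,0]<12);X=X[ok];p=p[ok];q=q[ok]
    base=proj("scene",X)
    def f(t):
        th=t[0]/149.7
        R=cv2.Rodrigues(ax*th)[0]
        Y=(X-P0)@R.T+P0+np.array([t[1],t[2],0])/1e3
        return ((proj("scene",Y)-base)-(q-p)).ravel()
    s=least_squares(f,[0.,0,0],loss="soft_l1",f_scale=.2)
    J=s.jac;print("n",len(X),"corner drop mm",s.x[0].round(2),"+-",np.sqrt(np.linalg.inv(J.T@J)[0,0]*np.mean(s.fun**2)).round(3),"shift mm",s.x[1:].round(2),"rms",np.sqrt(np.mean(s.fun**2)).round(2))
E
python3 -c "
from tip import *
print(O)
tip(np.load('pics/A.npy'),np.load('pics/B.npy'))
p=cv2.cvtColor(np.load('pics/A.npy'),4)
tip(np.load('pics/A.npy'),cv2.imread('pics/scene0.png')[:,:,::-1])"
```

```text
[ 0.44869544 -0.09143755  0.        ]
n 73 corner drop mm 2.94 +- 0.545 shift mm [ 0.21 -0.04] rms 0.88
n 28 corner drop mm -0.05 +- 5.646 shift mm [-0.07 -0.22] rms 7.58
```

>>> jog_arm --rows '[-0.001,0,0.02,0,0,0,0.3,0,0,0.02,0,0,0,0.3,0,0,0,0,0,0,0.3,0,0,0,0,0,0,0.3,0,0,0,0,0,0,0.3,0,0,0,0,0,0,0.3,0,0,0,0,0,0,0.3,0,0,0,0,0,0,0.3]'

```text
time_s: 8.23
ee_pos: [0.5191, -0.2254, 0.1297]
eef_rot: [3.037, 1.57, 2.681]
force: [0.1, -0.3, 0.8]
grip_width: 0.0503
```

>>> jog_arm --rows '[0,0,-0.02,0,0,0,0.3,0,0,-0.02,0,0,0,0.3,0,0,-0.019,0,0,0,0.3,0,0,0,0,0,0,0.3,0,0,0,0,0,0,0.3]'

```text
time_s: 8.65
ee_pos: [0.519, -0.2253, 0.071]
eef_rot: [3.03, 1.569, 2.675]
force: [0.7, 0.8, 0.6]
grip_width: 0.066
```

```bash
python3 -c "
from h import *
i=avg(2);crop(i,370,200,130,130,5,'pics/s3.png')"
```

```text
F [-0.55  0.29  0.54] sd [0.01 0.29 0.14] pos [ 0.51976 -0.22564  0.07234] sdz 0.00027 t 8.75
```

View pics/s3.png

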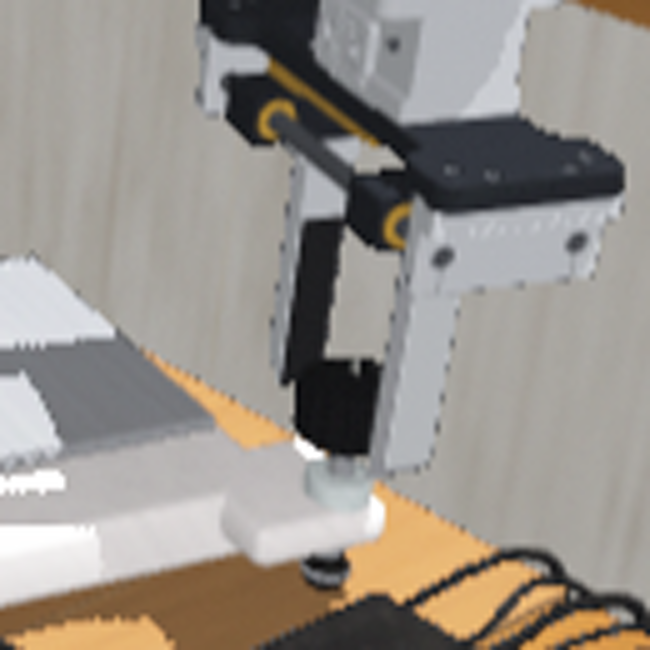

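The fingers straddle the knob. I close on it gently.

>>> jog_arm --rows '[-0.0005,0,-0.002,0,0,0,0.5,0,0,0,0,0,0,0.55,0,0,0,0,0,0,0.65,0,0,0,0,0,0,0.7,0,0,0,0,0,0,0.7,0,0,0,0,0,0,0.7,0,0,0,0,0,0,0.7]' --squeeze 12

```text
time_s: 9.33
ee_pos: [0.5194, -0.2258, 0.0699]
eef_rot: [-0.163, 1.569, -0.518]
force: [2.2, -3.7, 1.7]
grip_width: 0.0375
```

```bash
python3 -c "
from h import *
i=avg(2);o=ctrl.get_obs();print(o['grip_width'],o['moment'],o['qpos'])"
```

```text
F [ 3.45 -3.15  1.71] sd [0.31 0.04 0.55] pos [ 0.51938 -0.22577  0.06987] sdz 0.0 t 9.4333
0.03736644189693681 [-0.69391813 -0.67972365  0.093083  ] [-4.74688360e-01  4.80353296e-01  1.60785173e+00 -1.32106271e-04
  1.05181599e+00 -1.68964286e+00]
```

>>> jog_arm --rows '[0.0008,-0.0008,0,0,0,0,0.7,0,0,0,0,0,-5,0.7,0,0,0,0,0,-5,0.7,0,0,0,0,0,-5,0.7,0,0,0,0,0,-5,0.7,0,0,0,0,0,-5,0.7,0,0,0,0,0,-5,0.7]'

```text
time_s: 10.02
ee_pos: [0.5199, -0.2256, 0.0694]
eef_rot: [2.426, 1.57, 1.542]
force: [4.6, 3.0, 2.2]
grip_width: 0.0376
```

>>> jog_arm --rows '[0,0,0,0,0,-5,0.7,0,0,0,0,0,-5,0.7,0,0,0,0,0,-5,0.7,0,0,0,0,0,-5,0.7,0,0,0,0,0,-5,0.7,0,0,0,0,0,-5,0.7,0,0,0,0,0,-3,0.7,0,0,0,0,0,0,0.7]'

```text
time_s: 10.68
ee_pos: [0.5204, -0.2253, 0.0697]
eef_rot: [2.26, 1.569, 0.801]
force: [5.9, 4.8, 3.9]
grip_width: 0.0376
```

```bash
python3 -c "
from h import *
i=avg(3);o=ctrl.get_obs();print(o['grip_width'],o['moment'],o['qpos'])"
```

```text
F [5.37 4.97 4.43] sd [0.2  0.47 0.29] pos [ 0.52034 -0.22535  0.06973] sdz 2e-05 t 10.8333
0.03810405289815589 [ 0.9104874  -0.92618077 -0.0751083 ] [-0.47407239  0.48252157  1.6049568   0.00189099  1.05372039 -0.59058485]
```

>>> jog_arm --rows '[0.0008,0.0008,0.0005,0,0,0,0.7,0,0,0,0,0,0,0.5,0,0,0,0,0,0,0.3,0,0,0,0,0,0,0.3,0,0,0,0,0,0,0.3,0,0,0,0,0,0,0.3]'

```text
time_s: 11.33
ee_pos: [0.5203, -0.2255, 0.0698]
eef_rot: [-2.112, 1.57, 2.716]
force: [-0.2, 0.4, 1.0]
grip_width: 0.065
```

>>> jog_arm --rows '[-0.001,0,0.03,0,0,0,0.3,0,0,0.03,0,0,0,0.6,0,0,0,0,0,0,1,0,0,0,0,0,0,1,0,0,0,0,0,0,1,0,0,0,0,0,0,1,0,0,0,0,0,0,1,0,0,0,0,0,0,1]'

```text
time_s: 12.0
ee_pos: [0.5192, -0.2253, 0.1291]
eef_rot: [-2.131, 1.569, 2.697]
force: [-0.8, 0.2, 0.8]
grip_width: 0.0224
```

```bash
python3 -c "
from h import *
i=avg(3);p,d=ctrl.camera('top');j=p[:,:,::-1];cv2.imwrite('pics/t3.png',j);crop(j,290,150,180,135,4,'pics/c3.png')
o=ctrl.get_obs();print(o['grip_width'])
i=ctrl.camera('scene')[0]
from tip import *
tip(np.load('pics/A.npy'),i)"
```

```text
F [-0.06  0.03  0.09] sd [0.78 0.49 0.29] pos [ 0.51933 -0.22539  0.12943] sdz 0.00013 t 12.15
0.006514644382899951
n 57 corner drop mm -0.77 +- 1.929 shift mm [0.11 1.25] rms 2.95
```

View pics/c3.png

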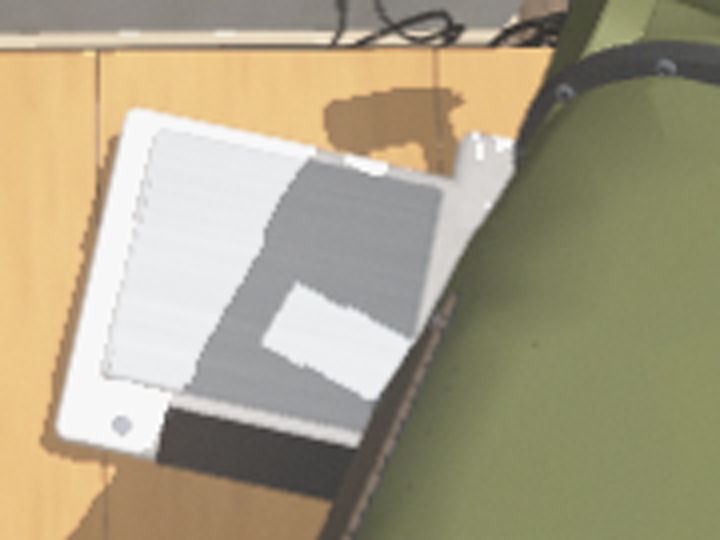

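The scale has not shifted: the pan edges in the crop are where they were. I press again to read the preload.

>>> jog_arm --rows '[0,-0.0005,-0.02,0,0,0,1,0,0,-0.013,0,0,0,1,0,0,-0.002,0,0,0,1,0,0,0,0,0,0,1,0,0,0,0,0,0,1,0,0,0,0,0,0,1]'

```text
time_s: 12.75
ee_pos: [0.5197, -0.226, 0.0957]
eef_rot: [1.052, 1.57, -0.403]
force: [0.5, -0.5, 0.4]
grip_width: 0.0004
```

```bash
python3 -c "
from h import *
i=avg(3);np.save('pics/C.npy',i[:,:,::-1])"
```

```text
F [-0.07  0.5   0.44] sd [0.39 0.79 0.19] pos [ 0.51968 -0.22602  0.09555] sdz 8e-05 t 12.9
```

>>> jog_arm --rows '[0,0,-0.001,0,0,0,1,0,0,0,0,0,0,1]'

```text
time_s: 13.07
ee_pos: [0.5195, -0.2259, 0.094]
eef_rot: [1.917, 1.571, 0.462]
force: [0.5, -0.6, -0.8]
grip_width: 0.0004
```

```bash
python3 -c "
from h import *
avg()"
```

```text
F [-0.32 -0.01 -0.23] sd [0.52 0.54 0.33] pos [ 0.51947 -0.22594  0.09396] sdz 0.0 t 13.2667
```

>>> jog_arm --rows '[0,0,-0.001,0,0,0,1,0,0,0,0,0,0,1]'

```text
time_s: 13.43
ee_pos: [0.5197, -0.2262, 0.0933]
eef_rot: [0.832, 1.57, -0.623]
force: [-0.2, -0.9, 4.7]
grip_width: 0.0005
```

```bash
python3 -c "
from h import *
avg()"
```

```text
F [-0.72  0.11  5.3 ] sd [0.28 0.64 0.67] pos [ 0.51969 -0.22614  0.0934 ] sdz 1e-05 t 13.6333
```

>>> jog_arm --rows '[0,0,-0.001,0,0,0,1,0,0,0,0,0,0,1]'

```text
time_s: 13.8
ee_pos: [0.5199, -0.2264, 0.0927]
eef_rot: [0.81, 1.569, -0.645]
force: [-0.6, -1.5, 8.3]
grip_width: 0.0007
```

```bash
python3 -c "
from h import *
avg()"
```

```text
F [-1.37 -0.93  7.94] sd [0.67 0.46 0.35] pos [ 0.5199  -0.22638  0.09278] sdz 1e-05 t 14.0
```

>>> jog_arm --rows '[0,0,-0.001,0,0,0,1,0,0,0,0,0,0,1]'

```text
time_s: 14.17
ee_pos: [0.5201, -0.2267, 0.0921]
eef_rot: [0.808, 1.568, -0.647]
force: [-1.7, -1.5, 11.1]
grip_width: 0.0006
```

```bash
python3 -c "
from h import *
avg()"
```

```text
F [-1.77 -2.33 10.41] sd [0.21 0.5  0.26] pos [ 0.52014 -0.22662  0.09217] sdz 2e-05 t 14.3667
```

>>> jog_arm --rows '[0,0,0.027,0,0,0,1,0,0,0.027,0,0,0,0.6,0,0,0.027,0,0,0,0.2,0,0,0.027,0,0,0,0,-0.0074,0.0344,0,0,0,-3.4,0,-0.0074,0.0344,0,0,0,-3.4,0,-0.0074,0.0344,0,0,0,-3.4,0,-0.0074,0.0344,0,0,0,-3.4,0]'

```text
time_s: 15.03
ee_pos: [0.4891, -0.087, 0.1988]
eef_rot: [-2.192, 1.571, 2.395]
force: [1.3, 1.5, 1.3]
grip_width: 0.0438
```

```bash
python3 -c "
from tip import *
p=ctrl.camera('scene')[0]
c=cv2.resize(p[235:340,300:460,::-1],None,fx=5,fy=5,interpolation=2);cv2.imwrite('pics/s4.png',c)
print(proj('scene',[[.4308,.1867,.085],[.4308,.1867,0]]))
j=ctrl.camera('top')[0][:,:,::-1];cv2.imwrite('pics/t4.png',j);crop(j,290,150,180,135,4,'pics/c4.png')
print(ctrl.get_obs()['force'])"
```

```text
[[281.42832896 216.39274526]
 [282.04958322 248.44145296]]
[-0.22397921 -0.39101745 -0.01222723]
```

View pics/s4.png

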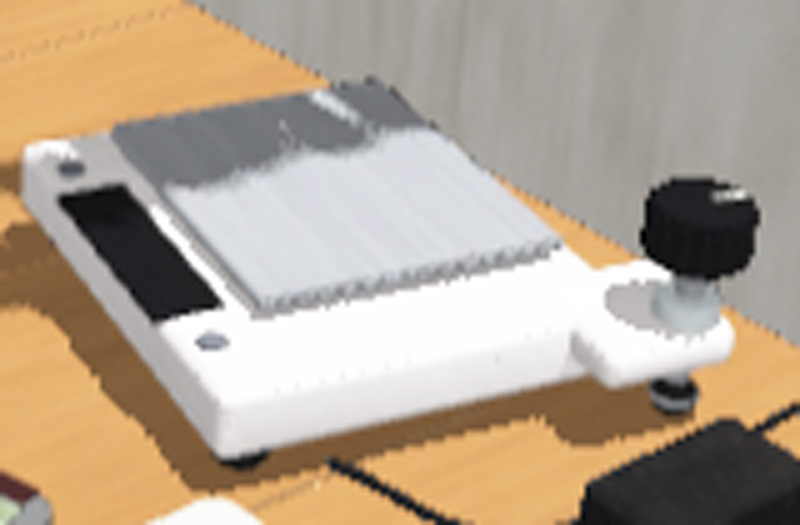

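View pics/c4.png

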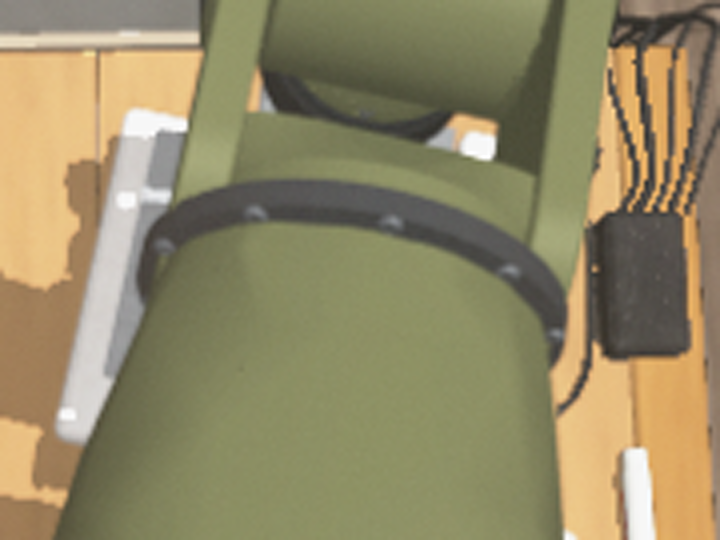

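>>> jog_arm --rows '[-0.0074,0.0344,0,0,0,-3.4,0,-0.0074,0.0344,0,0,0,-3.4,0,-0.0074,0.0344,0,0,0,-3.4,0,-0.0074,0.0344,0,0,0,-3.4,0,-0.0074,0.0344,0,0,0,-3.4,0,-0.0074,0.0344,0,0,0,-3.4,0,-0.0074,0.0344,0,0,0,-3.4,0,-0.0074,0.0344,0,0,0,-3.4,0]'

```text
time_s: 15.8
ee_pos: [0.4304, 0.188, 0.199]
eef_rot: [2.206, 1.571, 0.036]
force: [0.1, -0.5, -0.1]
grip_width: 0.0939
```

>>> jog_arm --rows '[0,0,-0.03,0,0,0,0,0,0,-0.03,0,0,0,0,0,0,0,0,0,0,0]'

```text
time_s: 16.05
ee_pos: [0.4286, 0.1862, 0.1344]
eef_rot: [-0.632, 1.563, -2.798]
force: [-1.2, -0.0, -1.4]
grip_width: 0.0941
```

```bash
python3 -c "
from tip import *
p=ctrl.camera('scene')[0]
a=cv2.resize(p[170:270,230:340,::-1],None,fx=5,fy=5,interpolation=2);cv2.imwrite('pics/s5.png',a)
j=ctrl.camera('top')[0][:,:,::-1];cv2.imwrite('pics/t5.png',j);crop(j,380,150,90,90,6,'pics/c5.png')
o=ctrl.get_obs();print(o['ee_pos'],o['grip_width'],o['qpos'])
print(proj('scene',[o['ee_pos']]))
from scipy.spatial.transform import Rotation as R
print(R.from_euler('xyz',o['eef_rot']).as_matrix()[:,1])"
```

```text
[0.43086815 0.1864244  0.1391853 ] 0.09374573794766804 [ 3.30349839e-01  1.92279316e-01  1.81890480e+00 -7.42275470e-05
  1.13184408e+00  9.27107028e-01]
[[281.09675186 194.80710338]]
[ 8.27179516e-01 -5.61937182e-01 -8.07832442e-04]
```

View pics/s5.png

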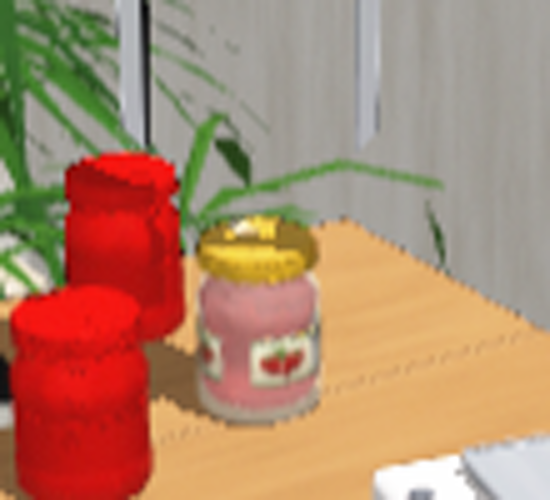

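View pics/c5.png

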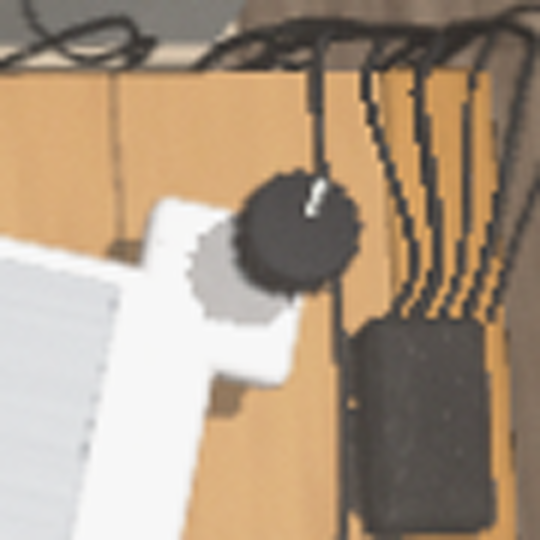

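The knob mark turned about 61–63° clockwise, matching the command (it was at c1 (552,95) and is now at c5 (316,197)). The open jaws straddle the jar, crop s5 (258,320), with both red jars clear. Next I go down and grip.

>>> jog_arm --rows '[0,0,-0.03,0,0,0,0,0,0,-0.03,0,0,0,0,0,0,-0.03,0,0,0,0,0,0,-0.017,0,0,0,0,0,0,0,0,0,0,0.3,0,0,0,0,0,0,0.5,0,0,0,0,0,0,0.5,0,0,0,0,0,0,0.5]' --squeeze 15

```text
time_s: 16.82
ee_pos: [0.4319, 0.1871, 0.0339]
eef_rot: [2.504, 1.568, 0.337]
force: [-1.0, 0.9, -0.4]
grip_width: 0.0708
```

>>> jog_arm --rows '[0,0,0,0,0,0,0.5,0,0,0,0,0,0,0.5,0,0,0,0,0,0,0.5,0,0,0,0,0,0,0.5]'

```text
time_s: 17.15
ee_pos: [0.4313, 0.187, 0.0331]
eef_rot: [2.461, 1.569, 0.293]
force: [-1.7, -0.5, 9.2]
grip_width: 0.0601
```

```bash
python3 -c "
from tip import *
i=avg(2);a=cv2.resize(i[170:270,230:340],None,fx=5,fy=5,interpolation=2);cv2.imwrite('pics/s6.png',a)
o=ctrl.get_obs();print(o['ee_pos'],o['grip_width'])
from scipy.spatial.transform import Rotation as R
M=R.from_euler('xyz',o['eef_rot']).as_matrix();print(M[:,1],M[:,0])"
```

```text
F [-1.64 -0.68  8.86] sd [0.16 0.17 0.37] pos [0.43132 0.18706 0.0331 ] sdz 3e-05 t 17.25
[0.43130191 0.18705851 0.03307545] 0.06075877304448545
[ 0.82730713 -0.56174882  0.00107988] [ 1.66465889e-03  5.29255379e-04 -9.99998474e-01]
```

View pics/s6.png

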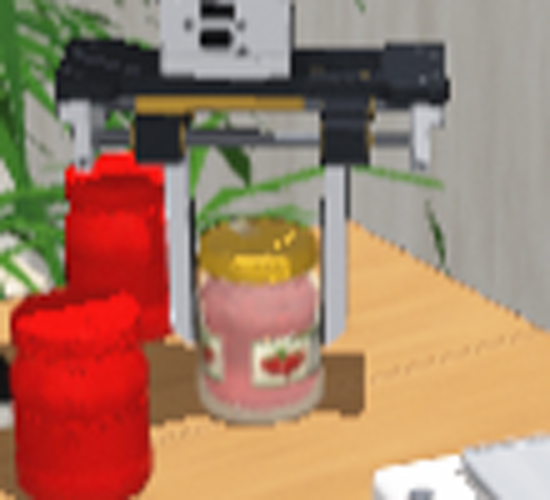

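>>> jog_arm --rows '[0,0,0.01,0,0,0,0.5,0,0,0.025,0,0,0,0.5,0,0,0.025,0,0,0,0.5,0,0,0.025,0,0,0,0.5,0.001,-0.0085,0.015,0,0,0,0.5,0.002,-0.015,0,0,0,0,0.5,0.003,-0.025,0,0,0,0,0.5,0.003,-0.025,0,0,0,0,0.5]' --squeeze 25

```text
time_s: 17.92
ee_pos: [0.4395, 0.1128, 0.1329]
eef_rot: [2.337, 1.57, 0.171]
force: [-0.1, -0.0, -2.3]
grip_width: 0.0602
```

>>> jog_arm --rows '[0.003,-0.025,0,0,0,0,0.5,0.003,-0.025,0,0,0,0,0.5,0.003,-0.025,0,0,0,0,0.5,0.003,-0.025,0,0,0,0,0.5,0.003,-0.025,0,0,0,0,0.5,0.003,-0.025,0,0,0,0,0.5,0.003,-0.025,0,0,0,0,0.5,0.002,-0.015,0,0,0,0,0.5]'

```text
time_s: 18.58
ee_pos: [0.4626, -0.0786, 0.1326]
eef_rot: [1.247, 1.57, -0.922]
force: [-0.0, 0.4, -3.2]
grip_width: 0.06
```

>>> jog_arm --rows '[0.001,-0.01,0,0,0,0,0.5,0,0,0,0,0,0,0.5,0,0,0,0,0,0,0.5,0,0,0,0,0,0,0.5]'

```text
time_s: 18.92
ee_pos: [0.4635, -0.0859, 0.1321]
eef_rot: [-1.738, 1.571, 2.378]
force: [0.7, -1.0, -3.1]
grip_width: 0.06
```

```bash
python3 -c "
from tip import *
i=avg(3);a=cv2.resize(i[180:340,280:460],None,fx=4,fy=4,interpolation=2);cv2.imwrite('pics/s7.png',a)
o=ctrl.get_obs();print(o['ee_pos'],o['grip_width'])"
```

```text
F [ 0.3   0.32 -3.29] sd [0.26 0.03 0.36] pos [ 0.46361 -0.08584  0.13203] sdz 1e-05 t 19.0667
[ 0.46365698 -0.08591457  0.13203423] 0.05999735169581635
```

View pics/s7.png

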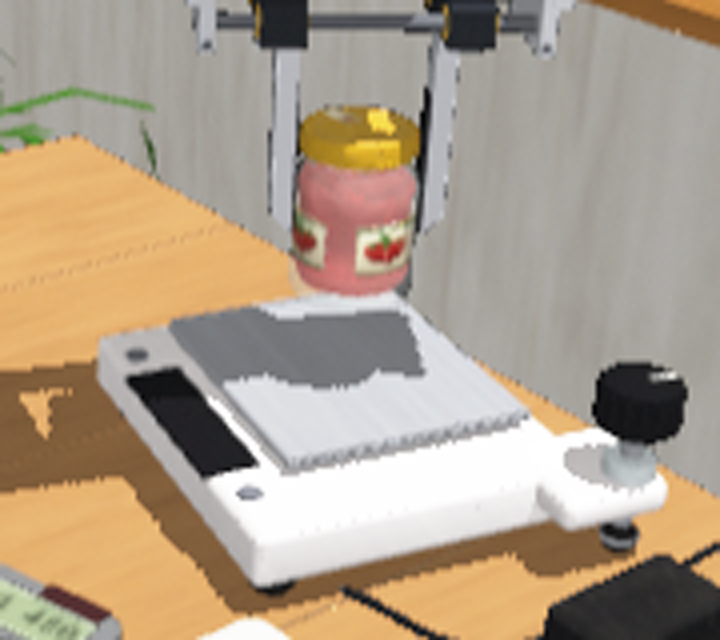

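The jar hangs over the pan. I lower it in small steps until it touches.

>>> jog_arm --rows '[0,0,-0.015,0,0,0,0.5,0,0,-0.015,0,0,0,0.5,0,0,-0.009,0,0,0,0.5,0,0,-0.002,0,0,0,0.5,0,0,0,0,0,0,0.5,0,0,0,0,0,0,0.5]'

```text
time_s: 19.57
ee_pos: [0.464, -0.0866, 0.0915]
eef_rot: [1.899, 1.57, -0.269]
force: [-0.4, -0.4, -3.2]
grip_width: 0.0601
```

>>> jog_arm --rows '[0,0,-0.001,0,0,0,0.5,0,0,0,0,0,0,0.5,0,0,0,0,0,0,0.5]'

```text
time_s: 19.82
ee_pos: [0.4639, -0.0867, 0.0903]
eef_rot: [1.899, 1.57, -0.269]
force: [-0.1, -1.5, -3.5]
grip_width: 0.06
```

>>> jog_arm --rows '[0,0,-0.001,0,0,0,0.5,0,0,0,0,0,0,0.5,0,0,0,0,0,0,0.5]'

```text
time_s: 20.07
ee_pos: [0.4637, -0.0867, 0.089]
eef_rot: [-1.848, 1.571, 2.268]
force: [-0.1, 0.1, -2.2]
grip_width: 0.0602
```

>>> jog_arm --rows '[0,0,-0.001,0,0,0,0.5,0,0,0,0,0,0,0.5,0,0,0,0,0,0,0.5]'

```text
time_s: 20.32
ee_pos: [0.4637, -0.0867, 0.0879]
eef_rot: [-1.52, 1.571, 2.596]
force: [-0.6, 0.3, -3.6]
grip_width: 0.0604
```

>>> jog_arm --rows '[0,0,-0.0005,0,0,0,0.5,0,0,0,0,0,0,0.5,0,0,0,0,0,0,0.5]'

```text
time_s: 20.57
ee_pos: [0.4637, -0.0867, 0.0877]
eef_rot: [1.826, 1.571, -0.341]
force: [-2.7, -0.5, 4.7]
grip_width: 0.0598
```

>>> jog_arm --rows '[0,0,0.0004,0,0,0,0.5,0,0,0,0,0,0,0.34,0,0,0,0,0,0,0.3,0,0,0,0,0,0,0.2,0,0,0,0,0,0,0.1,0,0,0,0,0,0,0.1,0,0,0,0,0,0,0.1,0,0,0,0,0,0,0.1]'

```text
time_s: 21.23
ee_pos: [0.4637, -0.0867, 0.0879]
eef_rot: [1.715, 1.571, -0.452]
force: [-0.2, -0.6, -0.0]
grip_width: 0.0844
```

```bash
python3 -c "
from tip import *
i=avg(2);a=cv2.resize(i[180:340,280:460],None,fx=4,fy=4,interpolation=2);cv2.imwrite('pics/s8.png',a)
o=ctrl.get_obs();print(o['ee_pos'],o['grip_width'])"
```

```text
F [-0.01  0.09 -0.37] sd [0.26 0.35 0.11] pos [ 0.46369 -0.08665  0.08784] sdz 0.0 t 21.3333
[ 0.4636862  -0.08664218  0.0878333 ] 0.08467799025763448
```

View pics/s8.png

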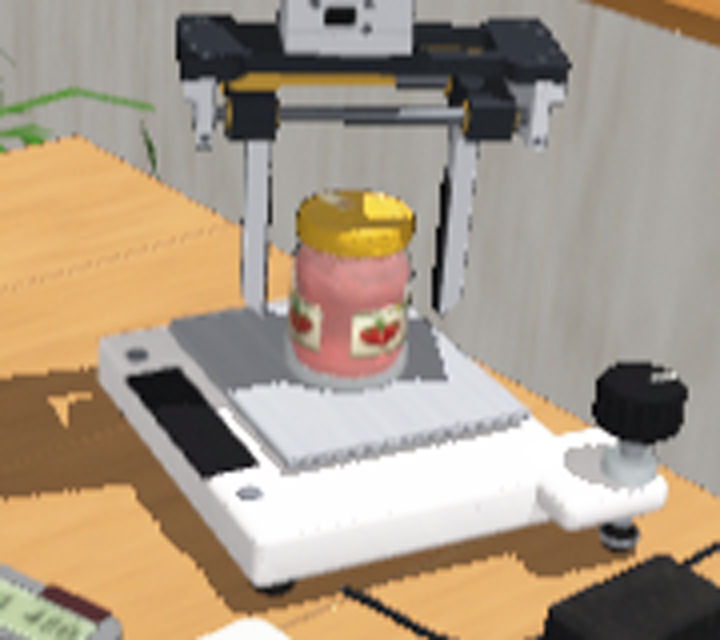

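The jar stands upright near the middle of the pan, crop s8 (350,290), free of both fingers. I lift straight up and then swing clear.

>>> jog_arm --rows '[0,0,0.02,0,0,0,0.1,0,0,0.03,0,0,0,0.1,0,0,0.03,0,0,0,0.1,0,0,0.03,0,0,0,0.1,0,0,0.03,0,0,0,0.1,0,0.03,0,0,0,0,0.1,0,0.04,0,0,0,0,0.1,0,0.04,0,0,0,0,0.1]'

```text
time_s: 22.0
ee_pos: [0.4635, 0.0242, 0.2283]
eef_rot: [2.183, 1.57, 0.013]
force: [1.0, -0.5, 0.0]
grip_width: 0.0846
```

>>> jog_arm --rows '[0,0.04,0,0,0,0,0.1,0,0.04,0,0,0,0,0.1,0,0.04,0,0,0,0,0.1,0,0.04,0,0,0,0,0.1,0,0.02,0,0,0,0,0.1,0,0,0,0,0,0,0.1,0,0,0,0,0,0,0.1]'

```text
time_s: 22.58
ee_pos: [0.4634, 0.204, 0.2276]
eef_rot: [-0.413, 1.57, -2.579]
force: [-0.0, -0.4, -0.4]
grip_width: 0.0844
```

```bash
python3 -c "
from tip import *
i=avg(2);cv2.imwrite('pics/s9.png',i)
j=ctrl.camera('top')[0][:,:,::-1];cv2.imwrite('pics/t9.png',j);crop(j,290,150,180,135,4,'pics/c9.png')
A=cv2.imread('pics/scene0.png')
for nm,(x0,y0,x1,y1) in dict(readout=(303,262,352,328),knob=(415,268,455,320)).items():
    g=lambda x:cv2.cvtColor(x,6)
    m=np.zeros(A.shape[:2],np.uint8);m[y0:y1,x0:x1]=255
    p=cv2.goodFeaturesToTrack(g(A),20,.02,3,mask=m);q,s,e=cv2.calcOpticalFlowPyrLK(g(A),g(np.ascontiguousarray(i)),p,None,winSize=(11,11),maxLevel=1)
    print(nm,np.median((q-p)[:,0],0))"
```

```text
F [-0.07  0.36  0.42] sd [0.29 0.12 0.01] pos [0.46363 0.20288 0.22772] sdz 7e-05 t 22.6833
readout [-0.39567566 -0.19804382]
knob [-0.41326904 -0.53219604]
```

View pics/c9.png

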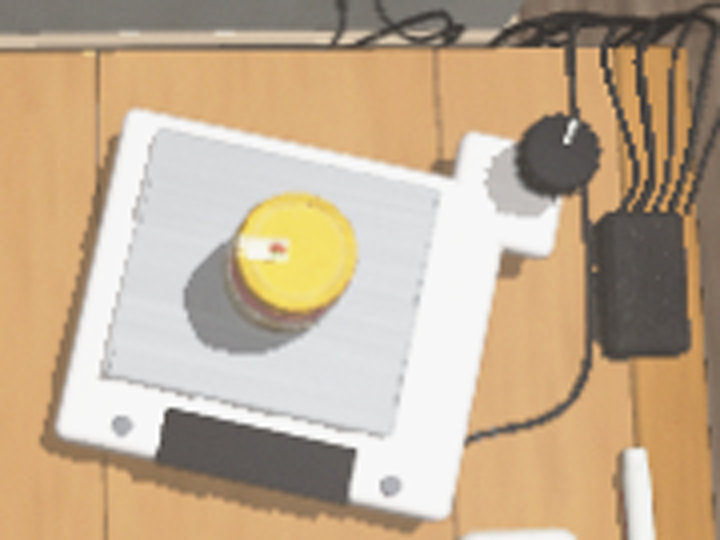

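View pics/s9.png

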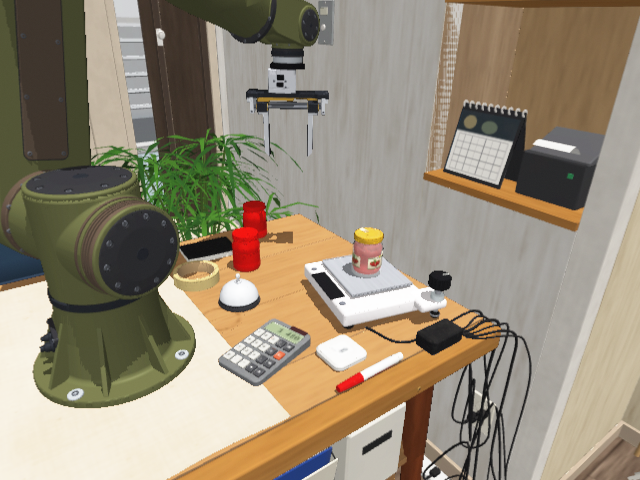

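```bash
python3 -c "
from tip import *
rd=lambda n:cv2.imread('pics/'+n)[:,:,::-1]
tip(rd('scene0.png'),rd('s9.png'))
# manual NCC of sharp edge patches
a=cv2.cvtColor(cv2.imread('pics/scene0.png'),6);b=cv2.cvtColor(cv2.imread('pics/s9.png'),6)
for nm,(x,y) in dict(slot_screwhead_left=(314,268),screw_right=(342,303),readoutR=(340,297),knobtop=(440,275),knobbot=(440,288),armtip=(445,303),corner=(345,322),leftcorner=(306,268)).items():
    t=a[y-7:y+8,x-7:x+8].astype(np.float32);w=b[y-7:y+8,x-7:x+8].astype(np.float32)
    try:
        cc,W=cv2.findTransformECC(t,w,np.eye(2,3,dtype=np.float32),cv2.MOTION_TRANSLATION,(3,100,1e-5),None,3);print(nm,W[:,2].round(2),round(cc,3))
    except Exception as e:print(nm,'fail')
f=lambda x,y:(290+x/4-.4,150+y/4-.4)
print('jar',atz('top',*f(296,252),.14)); pc=np.array([atz('top',*f(*p),.055) for p in((158,128),(439,188),(390,436),(102,375))]);print(pc.mean(0),'knob',atz('top',*f(558,153),.094))
"
```

```text
n 57 corner drop mm -0.69 +- 0.547 shift mm [-0.03  1.14] rms 0.88
slot_screwhead_left [-0.6  -0.06] 0.998
screw_right [-0.68 -0.32] 0.935
readoutR [-0.32 -0.25] 0.987
knobtop fail
knobbot [-0.54 -0.68] 0.994
armtip [-0.27 -0.67] 0.877
corner [-0.14 -0.12] 0.989
leftcorner [-0.68 -0.03] 0.996
jar [ 0.46351036 -0.08658966  0.14      ]
[ 0.46408473 -0.0846023   0.055     ] knob [ 0.51977727 -0.22370378  0.094     ]
```

```bash
python3 -c "
from h import *
o=ctrl.get_obs();print(o['time_s'],o['force'])
print(ctrl.hand_in())"
```

```text
22.7333 [-0.52053556 -0.16196136 -0.46133554]
the job is handed in; nothing more can be done
None
```

I turned the knob about 63° clockwise (about 2.1 mm of screw), let go, and set the yellow-lidded jam jar on the pan. I handed in at about 22.7 s; no verdict was reported.

- **How far to turn:** I pressed on the knob with shut fingers and estimated the foot's gap at about 1.3–1.7 mm. I aimed roughly 0.6 mm past first touch.
- **Knob:** the white mark on it turned about 61–63° in the camera, matching the command.
- **Levelling:** a second press, before the jar went on, stayed stiff up to about 4–5 N. That suggests the screw foot carries about 2–4 N. The knob top was at the same height as before the turn, so no foot had lifted by more than about 0.15 mm.
- **Jar:** it stands upright about 2 mm from the pan's middle, and the arm is clear. The scale moved about 1–2 mm; the pad, pen and reader look untouched.

**Disagreement:** comparing camera pictures from before and after suggested the knob corner rose 0.7 ± 0.55 mm. That contradicts the press test, and I trusted the press test. I did not test-push the other corners or repeat the press with the jar on.

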